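# Clamp the screw jar in the bench vice and twist off its tight lid

## Task

The glass jar of screws standing between the open jaws of the bench vice has a tight twist-off lid. Swing the vice's lever fully home so that the jaws grip the jar, then unscrew the lid (anticlockwise seen from above) and stop turning once its threads let go. Lift it straight off and finish still holding it level, a centimetre or two above the open mouth, with the jar upright in the vice and the other things on the bench left alone.

Things in the scene. Friction and masses are not known exactly. Their poses are not given: they have to be found in the camera images.
- vice: grey bench vice fixed to the bench. Origin at bench height under the jar's place; z up. Bed 100 (x) by 215 mm (y -130 to 85); floor under the jar 20 mm high. Fixed jaw, a rubber V, on the +y side; sprung moving jaw (rubber face 76 mm wide) on the -y side; jaw tops 62 to 66 mm above the bench. Lever open, the jaws leave the jar about 5 mm of play, so it spins with its lid
- vice_lever (a joint): the vice's cam lever, turning about an upright pivot: 0 to 0.25 rad at the start (jaws open), 1.4 rad fully home (a stop; jar gripped with about 50 N). It closes clockwise seen from above; the moving jaw advances 6.5 mm per rad. Stays where it is left; about 6 N at the handle moves it, 10 N in the last part
- lever_grip (a point): on the axis of the lever's upright round black handle, 17 mm below its top. Handle 18 mm across, from 60 to 103.5 mm above the bench, fixed on the end of a flat steel arm, 90 mm from the pivot. Seen from the pivot it lies at 260 deg in the vice's frame at joint 0 (nearly -y) and at 180 deg (-x) fully home
- lever_pivot (a point): point on the lever's upright pivot axis, level with lever_grip; in the vice's frame at x 0, y -89.5 mm
- jar: straight-sided clear glass jar of steel screws, loose between the jaws, any yaw. Origin at the centre of its underside, z up. Body 56 mm across up to a shoulder at 77 mm, neck 45 mm across, mouth rim at 98 mm; about 0.45 kg. Three thread ridges round the neck 120 deg apart, each 62 deg long, rising anticlockwise
- lid: round steel twist-off lid on the jar, 60 mm across, 20 mm high. Origin at the centre of its lower edge, z up, 81.5 mm above the jar's underside when screwed on. Turned anticlockwise it rises 2.4 mm per rad; after 0.9 to 1.1 rad its three lugs have passed the ridges and it lifts off (from 1.75 rad they come under the next ridges). Breaking it loose takes about 0.5 N m, less as it rises
- lid_lug (a point): point on the outside of the lid's skirt over one of its three lugs, 30 mm from its axis along the lid's x and 3 mm above its lower edge. Screwed on, it lies within 5 deg of the jar's x axis (seen from above); the lug is past its ridge about 55 deg anticlockwise from there
- spare_jar: bystander: slim closed glass jar with steel lid, 48 mm across, 130 mm high, on the bench; origin under its centre
- spanner: bystander: steel spanner 180 mm long lying flat; origin under its middle, x along it
- screwdriver: bystander: screwdriver 200 mm long with a black handle, lying; origin under its middle, x along it
- scoop_bin: bystander: small empty open grey tray 110 x 75 x 40 mm; origin under its centre
There are look-alikes about, which are no part of the job. There is more than one size of the lid; the job needs the middle-sized.

How it is judged:
On the way, in this order (a step that is already met when the one before it is completed fails the run):
1. the lever is swung home and the jaws grip the jar, the lid still on (value of joint vice_lever above 1.2 rad and z of lid in the frame of jar below 0.088 m and x of lid_lug in the frame of jar above 0.024 m), for 0.2 s.
2. the lid is turned anticlockwise on the clamped jar until its lugs are about at the ends of the ridges (value of joint vice_lever above 1.2 rad and x of lid_lug in the frame of jar below 0.0205 m and y of lid_lug in the frame of jar above 0.01 m), for 0.1 s.
At the end, for the whole second after the job is handed in: Lever home (over 1.2 rad). Fingers hold the lid, which touches neither jar nor vice: lower edge 2 to 40 mm above the rim, within 15 mm of the jar's axis, level to 10 deg, still, turned at most 130 deg from screwed-on. Jar upright (6 deg) and down in the vice (5 mm) (contact force between the fingers and lid above 1 N and contact force between lid and jar below 0.1 N and contact force between lid and vice below 0.1 N and z of lid in the frame of jar between 0.1 and 0.138 m and horizontal distance between lid and jar below 0.015 m and angle between lid's own z axis and vertical below 0.17 rad and linear speed of lid below 0.02 m/s and x of lid_lug in the frame of jar above -0.021 m and y of lid_lug in the frame of jar above 0 m and value of joint vice_lever above 1.2 rad and z of jar in the frame of vice below 0.025 m and angle between jar's own z axis and vertical below 0.1 rad); the arm keeps its last pose, push and grip.
It fails at once if the jar is lifted out of the vice or tipped (z of jar in the frame of vice above 0.028 m or angle between jar's own z axis and vertical above 0.2 rad).
It fails at once if a bystander is disturbed (distance of any of spare_jar, spanner, screwdriver, scoop_bin from where it was at the start of the episode above 0.03 m).
It also fails if it takes over 45 s, if anything falls off the work surface, if the arm or the gripper's body presses on something with over 40 N, if the wrist force passes 120 N, or if a joint passes its speed limit or range.

## Robot

A 6-joint arm with a two-finger parallel gripper is mounted at the origin on the work surface. World frame = base frame: x ahead of the robot, y to its left, z up, the work surface at z = 0. Lengths are in m, angles in rad, forces in N, time in s.
With the tool pointing down it reaches from about 0.25 to 0.725 m from the base axis. Payload 4 kg.
Tool frame: the origin (TCP) lies on the centre line of the jaws, within the pads' length; the fingertips stand tip_reach ahead of it and the grasp point (between the pads) lies 5 mm behind it (tip_reach is the distance from the TCP to the fingertips, in m); z points along the fingers, y is the direction in which the jaws open and shut (so a half turn about z gives the same grasp; the last joint's range is limited). The gripper opens to 85 mm and grips with 20 to 120 N. Pads are 22 mm wide; open, the fingers measure 114 mm over their backs; the gripper's body (76 mm by 85 mm) begins 54 mm behind the grasp point. The pads swing forward as they close: fully open they stand 13 mm farther back than shut.
Start: joints at [-1.349, 0.241, 0.005, 1.335, 0, 1.571], TCP at [0.11, -0.488, 0.245] pointing down, gripper open.
Joint ranges: [-2.72, 2.72], [-1.05, 1.87], [-1.09, 1.28], [-1.99, 2.15], [-1.42, 1.44], [-3.14, 3.14]. Speed limits (rad/s): [2.79, 2.79, 3.14, 3.14, 3.14, 3.14].

## Interface

Orientations are given as a unit quaternion [x, y, z, w].
In Python, from workcell import * gives the robot as it stands.
- The arm moves only by the tool arm_command, never from a script. Its arguments are lists of equal length, an entry for each row: "translation": the shift along the tool's x, y, z in cm, a list of three; "turn": the turn about the tool's z in rad; "hand": the closure, from 0 (fully open) to 1 (shut). In form: {"translation": [[x, y, z], ...], "turn": [turn, ...], "hand": [hand, ...]}. A call has 1 to 5 rows; each row is the pose to reach, as a shift and turn from the pose commanded when the call began, along the tool's axes at that moment; what a row does not reach only later rows make up. A row lasts 1/12 s, in which the tool goes at most 41.7 mm and 7.16 degrees, less where a joint would pass 70% of its speed; a pose out of reach is approached as far as the arm can. A call with a gripper value outside its range is refused whole. The fingers move at their own pace and stop on an object; the grip force is fixed at half the most. Time passes only in rows, so rows that repeat a pose let the fingers close. It gives the time, the measured TCP pose, the force and the opening at its end, in the units of the state.
- get_obs(): the state, without advancing time (a new reading comes with each control period).
- camera(name): name is "scene" or "top" or "wrist"; returns (picture, depth): 384x512x3 uint8, red, green, blue; 384x512 float32, m along the optical axis (not along the pixel's ray), 0 where there is no reading.
- camera_info(name): a dict with "mtx" (3x3 intrinsics, pixels), "world_to_cam" (4x4, takes a point from world to camera coordinates). Camera axes: x right, y down, z forward; pixel columns grow to the right and rows downward; lengths in m; the calibration is good to about 2 mm. A picture is of the moment at which its call begins: read the wrist's pose just before it. camera_info takes no time and is no camera call; for the wrist camera it gives the pose at the moment of the call.
- job_done(): hands the job in, once; it reports no verdict.
Trained networks look in the newest picture that a camera, given by its name, has taken for a name from the list of things; names that differ only in an ending like _2 or _b are one class to them, and where a whole thing is asked for, a point or a joint stands for the part that bears it (a point fixed in the world has none). Each returns a list of dicts, best first, with "conf" (0 to 1); they miss things now and then, are a little off and sometimes report something else, mostly with a low value. They report only what shows in the picture. A call takes as long as a camera call. They do not tell look-alikes from the thing itself.
- search_frame(camera, name): "location" ([row, column] in pixels, amid what is visible of it).
- spot_point(camera, name): "location" ([row, column] in pixels: a listed point, or the origin of a listed thing).
The state is a dict: "clock": time; "joint_pos": joint angles; "joint_vel": joint speeds; "tau": joint torques, N m; "eef_pos": TCP position; "tool_rot": TCP orientation; "ft_force": force on the tool from outside, world axes, zero at the start; "ft_torque": the same for the moment, N m; "grip_width": finger opening in m.
Only numpy, scipy, OpenCV 4.12 (cv2) and the standard library are available. Lean on these libraries where they do the work, as an engineer would, in place of code of your own. Each camera call takes 0.05 s, during which the arm holds its last target. There are 200 camera calls.

## Working session

There is one attempt and no reset: what is moved stays moved. The work goes in short steps, Python scripts to look and compute and a tool call to move; the robot and the scene stay as the last step left them, time stands still between calls to the robot, and variables do not carry over. Pictures are saved under pics/ and viewed, about 8 in all and at most 12, crops included, and the job is handed in when it is done.

Besides the shell and the picture viewer there is one more tool, called after "Request:" in YAML: its name, and indented under it one key for each argument. arm_command: Moves the arm, as the interface text tells. Its arguments: {"type":"object","properties":{"translation":{"type":"array","items":{"type":"array","items":{"type":"number"}}},"turn":{"type":"array","items":{"type":"number"}},"hand":{"type":"array","items":{"type":"number"}}},"required":["translation","turn","hand"]}

```bash
mkdir -p pics; cat > h.py <<'E'
from workcell import *
import numpy as np, cv2
def cam(n):
    i=camera_info(n); return np.array(i["mtx"]),np.array(i["world_to_cam"])
def pt(n,d,loc,z=None):
    K,T=cam(n); r,c=loc; ray=np.linalg.inv(K)@[c,r,1]; Ti=np.linalg.inv(T)
    if z is None:
        zz=d[int(round(r)),int(round(c))]; p=ray*zz
        return (Ti@np.r_[p,1])[:3]
    o=Ti[:3,3]; v=Ti[:3,:3]@ray
    return o+v*(z-o[2])/v[2]
E
python3 - <<'E'
from h import *
o=get_obs(); print({k:np.round(v,3).tolist() for k,v in o.items()})
ims=[]
for n in("top","scene"):
    p,d=camera(n); ims.append(p.copy()); np.save(f"d_{n}.npy",d)
    for t in("vice","vice_lever","lid","jar","spare_jar","scoop_bin","spanner","screwdriver"):
        for r in search_frame(n,t)[:4]:
            l=r["location"]; print(n,"S",t,np.round(l),round(r["conf"],2),np.round(pt(n,d,l),3))
    for t in("lever_grip","lid_lug","vice","lever_pivot","jar"):
        for r in spot_point(n,t)[:4]:
            l=r["location"]; print(n,"P",t,np.round(l),round(r["conf"],2),np.round(pt(n,d,l),3))
    cv2.imwrite(f"pics/{n}0.png",cv2.resize(p[:,:,::-1],(800,600)))
E
```

```text
{'clock': 0.0, 'joint_pos': [-1.349, 0.241, 0.004, 1.335, -0.0, 1.571], 'joint_vel': [-0.001, 0.002, 0.002, 0.002, -0.001, 0.0], 'tau': [-0.0, -37.232, 25.24, 0.017, 0.0, 0.0], 'eef_pos': [0.11, -0.487, 0.244], 'tool_rot': [0.994, 0.111, -0.0, -0.001], 'ft_force': [0.18, -0.87, -0.004], 'ft_torque': [-0.001, -0.002, -0.004], 'grip_width': 0.085}
top S vice [217. 247.] 0.76 [0.532 0.03  0.063]
top S vice [208. 232.] 0.52 [0.554 0.064 0.12 ]
top S vice_lever [224. 276.] 0.63 [ 0.513 -0.046  0.059]
top S lid [224. 179.] 0.72 [0.519 0.217 0.015]
top S lid [203. 233.] 0.64 [0.565 0.062 0.123]
top S lid [151. 225.] 0.64 [0.718 0.089 0.031]
top S jar [217. 246.] 0.23 [0.533 0.032 0.064]
top S spare_jar [206. 138.] 0.57 [0.56  0.292 0.134]
top S scoop_bin [281. 143.] 0.62 [ 0.366  0.316 -0.   ]
top S spanner [124. 290.] 0.86 [ 0.798 -0.093  0.008]
top S screwdriver [246. 393.] 0.97 [ 0.451 -0.362  0.021]
top P lever_grip [235. 297.] 0.53 [ 0.484 -0.096  0.104]
top P lid_lug [197. 229.] 0.88 [0.58  0.072 0.121]
top P lid_lug [147. 211.] 0.78 [0.729 0.129 0.027]
top P lid_lug [218. 189.] 0.54 
[... 867 characters left out ...]
wdriver [197. 121.] 0.81 [ 0.486 -0.36   0.024]
scene P lever_grip [173. 216.] 0.9 [ 0.343 -0.085 -0.   ]
scene P lever_grip [181. 239.] 0.67 [ 0.396 -0.014 -0.002]
scene P lever_grip [185. 282.] 0.34 [0.571 0.084 0.091]
scene P lid_lug [249. 312.] 0.9 [ 0.731  0.134 -0.   ]
scene P lid_lug [199. 312.] 0.73 [0.527 0.187 0.003]
scene P lid_lug [187. 284.] 0.57 [0.537 0.096 0.06 ]
scene P vice [210. 272.] 0.78 [0.596 0.053 0.028]
scene P lever_pivot [179. 239.] 0.72 [ 0.388 -0.015  0.001]
scene P lever_pivot [173. 216.] 0.38 [ 0.344 -0.085 -0.002]
scene P jar [202. 270.] 0.78 [0.584 0.049 0.044]
scene P jar [169. 334.] 0.7 [0.42  0.284 0.037]
scene P jar [283. 222.] 0.62 [ 0.822 -0.099  0.004]
```

View pics/top0.png

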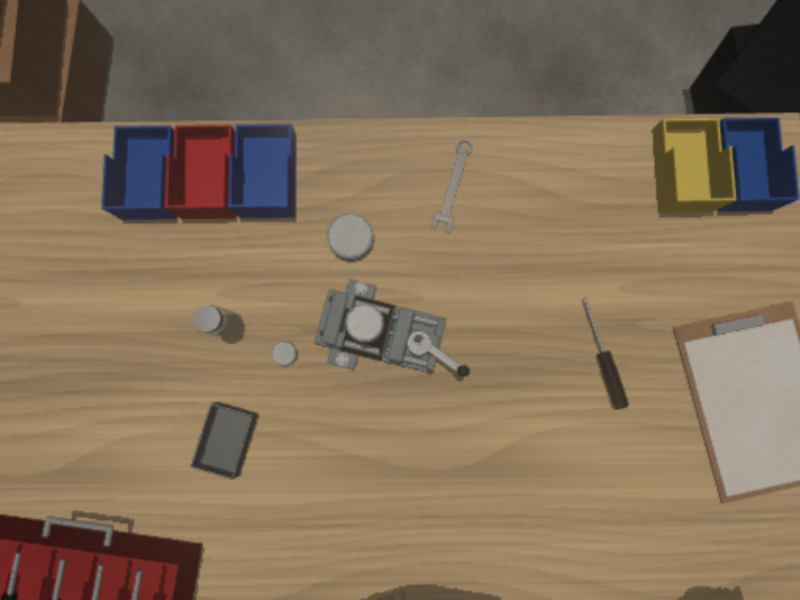

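View pics/scene0.png

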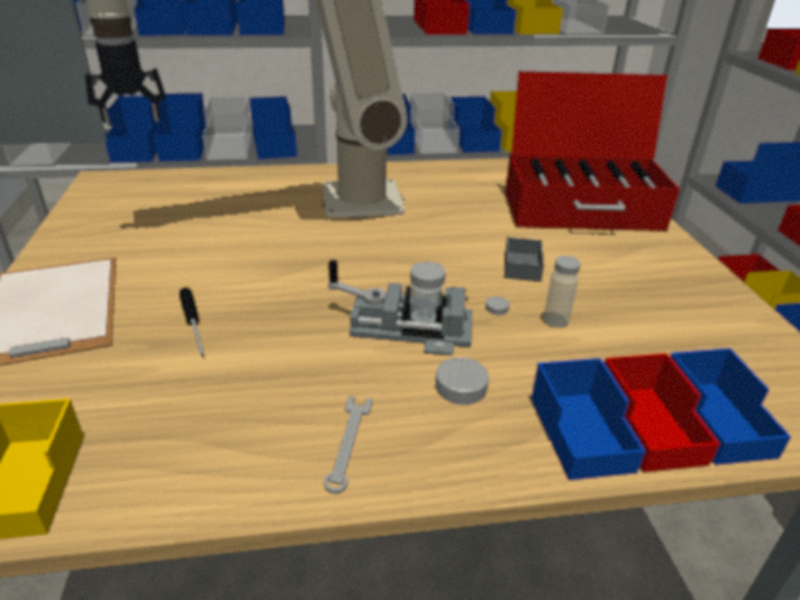

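The middle-sized lid has three look-alikes. In the 800x600 top view they are the large loose lid (350,237), the small loose lid (284,353) and the spare jar's lid (208,320). The target is the lid on the jar in the vice at (365,323). The lever handle is at (462,370) and its pivot at (420,343). I'll move above the handle, with a close crop to follow.

Request:
arm_command:
  translation:
    - [4, -2.6, 0]
    - [8, -5.2, 0]
    - [11.5, -7.6, 0]
    - [15, -10, 0]
    - [18, -12, 0]
  turn: [0, 0, 0, 0, 0]
  hand: [0, 0, 0, 0, 0]

```text
clock: 1.82
eef_pos: [0.2544, -0.3355, 0.2454]
tool_rot: [0.994, 0.11, 0.0, 0.0]
ft_force: [0.2, 0.0, 0.5]
grip_width: 0.0855
```

Request:
arm_command:
  translation:
    - [3.4, -2.3, 0]
    - [6.8, -4.6, 0]
    - [10.2, -6.9, 0]
    - [13.6, -9.2, 0]
    - [17, -11.2, 0]
  turn: [0, 0, -0.1, -0.2, -0.3]
  hand: [0, 0, 0, 0, 0]

```text
clock: 2.23
eef_pos: [0.3958, -0.1882, 0.2457]
tool_rot: [0.965, 0.261, 0.0, 0.0]
ft_force: [0.4, -1.3, 0.8]
grip_width: 0.0854
```

```bash
cat >> h.py <<'E'
from scipy.spatial.transform import Rotation as R
def rel(p,yaw=None):
    "tool-frame shift (cm) and turn to world point p and tool-x yaw (deg)"
    o=get_obs(); r=R.from_quat(o["tool_rot"]).as_matrix(); s=r.T@(np.array(p)-o["eef_pos"])*100
    y=np.degrees(np.arctan2(r[1,0],r[0,0]))
    print("at",np.round(o["eef_pos"],4),"yaw",round(y,1),"q",np.round(o["joint_pos"],2),"F",np.round(o["ft_force"],1),"t",round(float(o["clock"]),2),"w",o["grip_width"])
    print("shift",np.round(s,2),"turn",None if yaw is None else round(-np.radians((yaw-y+180)%360-180),3))
E
python3 - <<'E'
from h import *
import workcell; print([k for k in dir(workcell) if k[0]!='_'])
rel([0.484,-0.096,0.245],66)
E
```

```text
['Unreachable', 'camera', 'camera_info', 'get_obs', 'job_done', 'search_frame', 'spot_point', 'tip_reach']
at [ 0.3958 -0.1882  0.2457] yaw 30.2 q [-0.44  0.12 -0.15  1.31  0.    2.17] F [ 0.4 -1.3  0.8] t 2.23 w 0.08541575877783296
shift [12.26 -3.53  0.07] turn -0.625
```

Request:
arm_command:
  translation:
    - [3.4, -1, 0]
    - [6.8, -2, 0]
    - [9.5, -2.8, 0]
    - [11, -3.2, 0]
    - [11.5, -3.3, 0]
  turn: [-0.12, -0.24, -0.36, -0.48, -0.6]
  hand: [0, 0, 0, 0, 0]

```text
clock: 2.65
eef_pos: [0.48, -0.1021, 0.2451]
tool_rot: [0.844, 0.536, 0.0, -0.0]
ft_force: [0.9, 0.0, -0.0]
grip_width: 0.0856
```

```bash
python3 - <<'E'
from h import *
import workcell; print(workcell.tip_reach)
rel([0.484,-0.096,0.245],66)
K,T=cam("wrist"); Ti=np.linalg.inv(T); print("cam",np.round(Ti[:3,3],3),np.round(Ti[:3,2],2))
p,d=camera("wrist"); np.save("dw.npy",d); cv2.imwrite("pics/w1.png",cv2.resize(p[:,:,::-1],(800,600)))
for t in("lever_grip","lid_lug","lever_pivot","lid","jar","vice"):
    for r in spot_point("wrist",t)[:3]:
        l=r["location"]; print("P",t,np.round(l),round(r["conf"],2),np.round(pt("wrist",d,l),3), np.round(pt("wrist",d,l,.0865),3))
for r in search_frame("wrist","lid"): l=r["location"]; print("S lid",np.round(l),round(r["conf"],2),np.round(pt("wrist",d,l),3))
# point cloud z 0.115-0.13 (lid top), 0.095-0.107 (handle top)
rr,cc=np.mgrid[0:384,0:512]; Pc=np.einsum('ij,jrc->irc',np.linalg.inv(K),np.stack([cc,rr,np.ones_like(cc)]))*d
W=np.einsum('ij,jrc->irc',Ti[:3,:3],Pc)+Ti[:3,3][:,None,None]
for lo,hi in((.114,.13),(.096,.11)):
    m=((d>0)&(W[2]>lo)&(W[2]<hi)&(W[0]>.38)).astype(np.uint8); n,L,s,_=cv2.connectedComponentsWithStats(m)
    for i in range(1,n):
        if s[i,4]>60:
            q=W[:,L==i]; print(lo,s[i],"mid",np.round((q.min(1)+q.max(1))/2,4),"ext",np.round(np.ptp(q,axis=1),3),"mean",np.round(q.mean(1),4))
E
```

```text
0.014
at [ 0.48   -0.1021  0.2451] yaw 64.8 q [-0.21  0.22 -0.02  1.33  0.    1.8 ] F [ 0.9  0.  -0. ] t 2.65 w 0.08560464702532702
shift [0.72 0.11 0.01] turn -0.02
cam [ 0.51  -0.035  0.373] [-0.13 -0.27 -0.96]
P lever_grip [172. 257.] 0.68 [ 0.479 -0.096  0.104] [ 0.477 -0.1    0.086]
P lever_grip [ 74. 277.] 0.36 [ 0.534 -0.027  0.066] [ 0.533 -0.027  0.086]
P lever_pivot [ 78. 276.] 0.88 [ 0.531 -0.031  0.066] [ 0.53  -0.031  0.086]
P lever_pivot [304. 350.] 0.24 [ 0.501 -0.357  0.001] [ 0.503 -0.284  0.086]
0.096 [246 166  19  19 279] mid [ 0.4769 -0.0976  0.1003] ext [0.017 0.017 0.008] mean [ 0.4772 -0.097   0.1022]
```

View pics/w1.png

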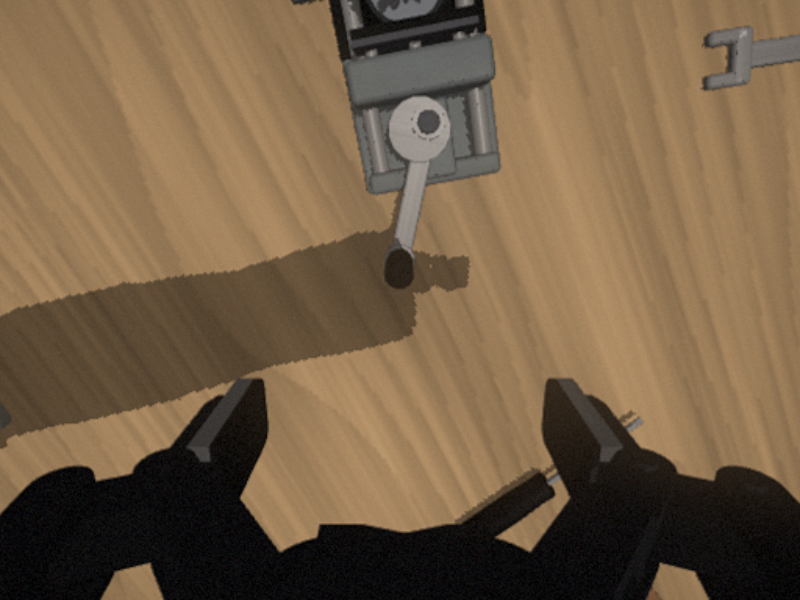

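The close crop shows the handle at (398,265) in the 800x600 picture, with the eccentric pivot bolt at (428,122). Depth puts the handle at (0.477, -0.097) and the pivot near (0.533, -0.028). I'll descend and cage the handle.

Request:
arm_command:
  translation:
    - [0.3, -0.5, 4]
    - [0.3, -0.5, 8]
    - [0.3, -0.5, 12]
    - [0.3, -0.5, 16]
    - [0.3, -0.5, 16]
  turn: [0, 0, 0, 0, 0]
  hand: [0, 0, 0, 0, 0.3]

```text
clock: 3.47
eef_pos: [0.4684, -0.0987, 0.0785]
tool_rot: [0.847, 0.531, -0.005, -0.005]
ft_force: [-1.6, 0.2, -0.3]
grip_width: 0.075
```

Request:
arm_command:
  translation:
    - [0, 0, 0]
    - [0, 0, 0]
    - [0, 0, 0]
    - [0, 0, 0]
    - [0, 0, 0]
  turn: [0, 0, 0, 0, 0]
  hand: [0.7, 0.7, 0.7, 0.7, 0.7]

```text
clock: 3.88
eef_pos: [0.4766, -0.0999, 0.0875]
tool_rot: [0.847, 0.532, 0.002, 0.002]
ft_force: [-0.2, 0.2, -0.4]
grip_width: 0.0258
```

```bash
python3 - <<'E'
from h import *
rel([0.477,-0.097,0.085],60)
P=np.array([.533,-.028]); o=get_obs(); r=R.from_quat(o["tool_rot"]).as_matrix(); e=np.array(o["eef_pos"]); 
p0=e[:2]
a0=np.arctan2(*(p0-P)[::-1]); rad=np.hypot(*(p0-P)); print(np.degrees(a0),rad)
for k in range(1,16):
    a=a0-np.radians(5.4)*k; q=P+.0895*np.array([np.cos(a),np.sin(a)])
    s=r.T@np.array([*(q-e[:2]),0])*100; print(k,round(np.degrees(a),1),np.round(q,3),np.round(s,1),round(k*.066,2))
p,d=camera("wrist"); cv2.imwrite("pics/w2.png",p[:,:,::-1])
E
```

```text
at [ 0.4766 -0.0999  0.0875] yaw 64.3 q [-0.21  0.34 -0.29  0.93 -0.    1.81] F [-0.2  0.2 -0.4] t 3.88 w 0.025788203933906795
shift [ 0.28 -0.09  0.25] turn 0.074
-128.12254208768456 0.09136238923858787
1 -133.5 [ 0.471 -0.093] [ 0.4 -0.8 -0. ] 0.07
2 -138.9 [ 0.466 -0.087] [ 0.7 -1.6 -0. ] 0.13
3 -144.3 [ 0.46 -0.08] [ 1.1 -2.3 -0. ] 0.2
4 -149.7 [ 0.456 -0.073] [ 1.5 -3.  -0. ] 0.26
5 -155.1 [ 0.452 -0.066] [ 2.  -3.7 -0. ] 0.33
6 -160.5 [ 0.449 -0.058] [ 2.6 -4.3 -0. ] 0.4
7 -165.9 [ 0.446 -0.05 ] [ 3.2 -4.9 -0. ] 0.46
8 -171.3 [ 0.445 -0.042] [ 3.9 -5.4 -0. ] 0.53
9 -176.7 [ 0.444 -0.033] [ 4.6 -5.9 -0. ] 0.59
10 -182.1 [ 0.444 -0.025] [ 5.3 -6.2 -0. ] 0.66
11 -187.5 [ 0.444 -0.016] [ 6.1 -6.5 -0. ] 0.73
12 -192.9 [ 0.446 -0.008] [ 6.9 -6.8 -0. ] 0.79
13 -198.3 [0.448 0.   ] [ 7.8 -6.9 -0. ] 0.86
14 -203.7 [0.451 0.008] [ 8.6 -7.  -0. ] 0.92
15 -209.1 [0.455 0.016] [ 9.5 -7.  -0. ] 0.99
```

View pics/w2.png

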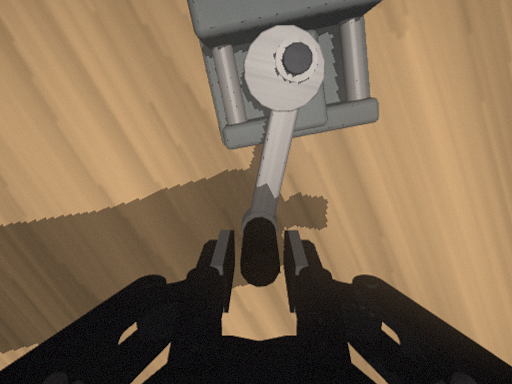

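The handle sits between the fingers at (260,250). I'll sweep it in arcs.

Request:
arm_command:
  translation:
    - [0.4, -0.8, 0]
    - [0.7, -1.6, 0]
    - [1.1, -2.3, 0]
    - [1.5, -3.0, 0]
    - [2.0, -3.7, 0]
  turn: [0.07, 0.13, 0.2, 0.26, 0.33]
  hand: [0.7, 0.7, 0.7, 0.7, 0.7]

```text
clock: 4.35
eef_pos: [0.4525, -0.068, 0.087]
tool_rot: [0.924, 0.383, 0.001, 0.004]
ft_force: [1.5, -8.2, 1.0]
grip_width: 0.0256
```

```bash
cat >> h.py <<'E'
def arc(step=5.4,n=6,rad=.0895):
    P=np.array([.533,-.028]); rel([.45,0,.085],8); o=get_obs(); r=R.from_quat(o["tool_rot"]).as_matrix(); e=np.array(o["eef_pos"])
    p0=e[:2]; a0=np.arctan2(*(p0-P)[::-1]); print(np.degrees(a0)%360,np.hypot(*(p0-P)))
    for k in range(1,n+1):
        a=a0-np.radians(step)*k; q=P+rad*np.array([np.cos(a),np.sin(a)])
        print(k,round(np.degrees(a)%360,1),np.round((r.T@np.array([*(q-p0),0]))*100,1))
E
python3 -c "
from h import *
arc()"
```

```text
at [ 0.4525 -0.068   0.087 ] yaw 45.1 q [-0.15  0.29 -0.37  0.9  -0.01  2.21] F [ 1.5 -8.2  1. ] t 4.35 w 0.025565631550027917
shift [ 4.64 -4.98  0.15] turn 0.647
206.40963029538648 0.08990017941105917
1 201.0 [ 0.3 -0.8 -0. ]
2 195.6 [ 0.7 -1.5 -0. ]
3 190.2 [ 1.2 -2.2 -0. ]
4 184.8 [ 1.7 -2.9 -0. ]
5 179.4 [ 2.3 -3.5 -0. ]
6 174.0 [ 2.9 -4.1 -0. ]
```

Following the arc cleanly, at about 8 N.

Request:
arm_command:
  translation:
    - [0.3, -0.8, 0]
    - [0.7, -1.5, 0]
    - [1.2, -2.2, 0]
    - [1.7, -2.9, 0]
    - [2.3, -3.5, 0]
  turn: [0.07, 0.13, 0.2, 0.27, 0.34]
  hand: [0.7, 0.7, 0.7, 0.7, 0.7]

```text
clock: 4.77
eef_pos: [0.4424, -0.0273, 0.0866]
tool_rot: [0.975, 0.221, 0.0, 0.004]
ft_force: [-1.3, -10.5, 2.7]
grip_width: 0.0257
```

```bash
python3 -c "
from h import *
arc()"
```

```text
at [ 0.4424 -0.0273  0.0866] yaw 25.5 q [-0.06  0.27 -0.41  0.89 -0.01  2.64] F [ -1.3 -10.5   2.7] t 4.77 w 0.025674244613370364
shift [ 1.87 -2.13  0.15] turn 0.306
179.54553403461458 0.09063942296966801
1 174.1 [ 0.5 -0.7 -0. ]
2 168.7 [ 1.  -1.4 -0. ]
3 163.3 [ 1.5 -2.  -0. ]
4 157.9 [ 2.1 -2.6 -0. ]
5 152.5 [ 2.8 -3.2 -0. ]
6 147.1 [ 3.5 -3.6 -0. ]
```

Request:
arm_command:
  translation:
    - [0.5, -0.7, 0]
    - [1.0, -1.4, 0]
    - [1.5, -2.0, 0]
    - [1.9, -2.4, 0]
    - [2.2, -2.8, 0]
  turn: [0.06, 0.12, 0.18, 0.22, 0.26]
  hand: [0.7, 0.7, 0.7, 0.7, 0.7]

```text
clock: 5.18
eef_pos: [0.4481, 0.0036, 0.086]
tool_rot: [0.996, 0.093, -0.002, 0.009]
ft_force: [-3.8, -34.3, 1.8]
grip_width: 0.0257
```

```bash
python3 -c "
from h import *
arc(3)"
```

```text
at [0.4481 0.0036 0.086 ] yaw 10.7 q [ 0.02  0.28 -0.39  0.9  -0.02  2.98] F [ -3.8 -34.3   1.8] t 5.18 w 0.025699866178649413
shift [0.12 0.38 0.1 ] turn 0.046
159.60073848356615 0.09052840972006128
1 156.6 [ 0.3 -0.3 -0. ]
2 153.6 [ 0.6 -0.7 -0. ]
3 150.6 [ 0.9 -1.1 -0. ]
4 147.6 [ 1.2 -1.4 -0. ]
5 144.6 [ 1.5 -1.8 -0. ]
6 141.6 [ 1.9 -2.1 -0. ]
```

34 N against the stop, so the lever should be home. I'll open, rise and look.

Request:
arm_command:
  translation:
    - [0, 0.3, 0]
    - [0, 0.3, 0]
    - [0, 0.3, -3]
    - [0, 0.3, -7]
    - [0, 0.3, -11]
  turn: [0, 0, 0, 0, 0]
  hand: [0.4, 0, 0, 0, 0]

```text
clock: 5.6
eef_pos: [0.4487, 0.0078, 0.1963]
tool_rot: [0.995, 0.096, -0.001, -0.0]
ft_force: [1.4, -0.5, -0.1]
grip_width: 0.0835
```

Request:
arm_command:
  translation:
    - [2, -1, -5]
    - [5, -2, -6]
    - [6, -3, -6]
    - [6, -3, -6]
    - [6, -3, -6]
  turn: [-0.1, -0.2, -0.3, -0.35, -0.35]
  hand: [0, 0, 0, 0, 0]

```text
clock: 6.02
eef_pos: [0.5038, 0.0495, 0.2562]
tool_rot: [0.963, 0.269, 0.001, -0.0]
ft_force: [-0.4, 0.4, 0.3]
grip_width: 0.0854
```

```bash
cat >> h.py <<'E'
def cloud(n,d):
    K,T=cam(n); Ti=np.linalg.inv(T); rr,cc=np.mgrid[0:384,0:512]
    Pc=np.einsum('ij,jrc->irc',np.linalg.inv(K),np.stack([cc,rr,np.ones_like(cc)]))*d
    return np.einsum('ij,jrc->irc',Ti[:3,:3],Pc)+Ti[:3,3][:,None,None]
def blobs(n,d,lo,hi):
    W=cloud(n,d); m=((d>0)&(W[2]>lo)&(W[2]<hi)&(W[0]>.38)).astype(np.uint8); k,L,s,_=cv2.connectedComponentsWithStats(m)
    for i in range(1,k):
        if s[i,4]>60:
            q=W[:,L==i]; (x,y),r=cv2.minEnclosingCircle(q[:2].T.astype(np.float32))
            print(lo,s[i],"circ",np.round([x,y,r],4),"mean",np.round(q.mean(1),4),"z",np.round(np.percentile(q[2],[5,50,95]),4))
E
python3 - <<'E'
from h import *
rel([0.562,0.06,0.2],30)
p,d=camera("wrist"); cv2.imwrite("pics/w3.png",cv2.resize(p[:,:,::-1],(800,600)))
blobs("wrist",d,.112,.135); blobs("wrist",d,.096,.11)
for t in("lever_grip","lid_lug","lever_pivot","lid"):
    for r in spot_point("wrist",t)[:3]:
        l=r["location"]; print("P",t,np.round(l),round(r["conf"],2),np.round(pt("wrist",d,l),3))
E
```

```text
at [0.5038 0.0495 0.2562] yaw 31.2 q [0.1  0.25 0.04 1.36 0.   2.69] F [-0.4  0.4  0.3] t 6.02 w 0.08542962213118091
shift [5.51 2.11 5.64] turn 0.021
0.112 [ 243   88   70   71 3907] circ [0.5543 0.0607 0.0302] mean [0.5548 0.061  0.1209] z [0.1197 0.1209 0.1221]
0.096 [263 238  17  17 224] circ [ 0.4429 -0.0023  0.009 ] mean [ 0.4444 -0.0016  0.1014] z [0.0974 0.102  0.1033]
P lever_grip [243. 272.] 0.86 [ 0.448 -0.     0.102]
P lever_grip [297. 491.] 0.29 [ 0.499 -0.345  0.012]
P lid_lug [ 91. 283.] 0.95 [0.579 0.07  0.121]
P lid_lug [ 84. 165.] 0.92 [0.519 0.188 0.005]
P lever_pivot [189. 334.] 0.62 [ 0.523 -0.039  0.058]
P lever_pivot [146.  30.] 0.49 [0.364 0.303 0.002]
P lid [123. 274.] 0.9 [0.552 0.063 0.121]
P lid [ 80. 150.] 0.56 [0.515 0.202 0.012]
```

View pics/w3.png

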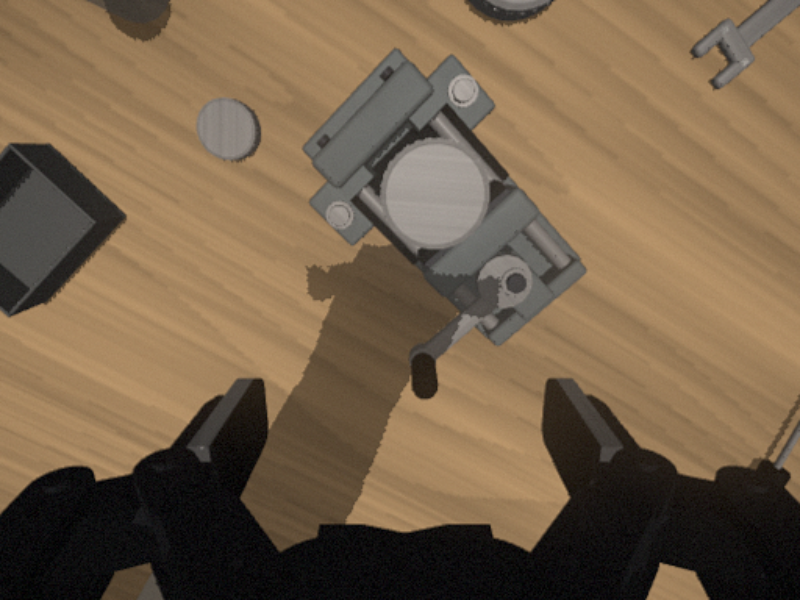

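The arm now stands square to the vice axis, with the handle at (424,370), so the lever is home. The target lid is at (435,193), and depth gives its centre as (0.5545, 0.061) with the top at 0.121. I'll go over it and descend.

Request:
arm_command:
  translation:
    - [2.5, 0.8, 2]
    - [4.9, 1.6, 4]
    - [4.9, 1.6, 7]
    - [4.9, 1.6, 10]
    - [4.9, 1.6, 10]
  turn: [0, 0, 0, 0, 0]
  hand: [0, 0, 0, 0, 0]

```text
clock: 6.68
eef_pos: [0.5485, 0.0591, 0.1487]
tool_rot: [0.964, 0.267, -0.006, -0.001]
ft_force: [-2.4, -0.3, -0.2]
grip_width: 0.0853
```

```bash
python3 - <<'E'
from h import *
rel([0.5545,0.061,0.104],30)
p,d=camera("wrist"); cv2.imwrite("pics/w4.png",p[:,:,::-1])
blobs("wrist",d,.112,.135)
E
```

```text
at [0.5485 0.0591 0.1487] yaw 31.0 q [ 0.11  0.41 -0.01  1.16  0.    2.71] F [-2.4 -0.3 -0.2] t 6.68 w 0.08532786596408155
shift [0.66 0.17 4.46] turn 0.017
0.112 [ 208  162  108  106 8840] circ [0.5569 0.0613 0.0306] mean [0.559  0.0626 0.1245] z [0.123  0.1248 0.1259]
```

View pics/w4.png

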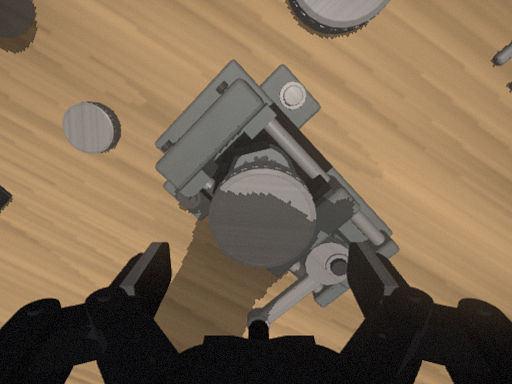

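The lid, at (262,217), sits between the fingers. I'll descend and grip.

Request:
arm_command:
  translation:
    - [0.1, 0, 1.5]
    - [0.1, 0, 3]
    - [0.1, 0, 4.2]
    - [0.1, 0, 5]
    - [0.1, 0, 5]
  turn: [0, 0, 0, 0, 0]
  hand: [0, 0, 0, 0, 0]

```text
clock: 7.15
eef_pos: [0.5537, 0.0602, 0.1055]
tool_rot: [0.964, 0.267, -0.0, -0.0]
ft_force: [-0.7, -0.7, 0.7]
grip_width: 0.0852
```

Request:
arm_command:
  translation:
    - [0, 0, 0]
    - [0, 0, 0]
    - [0, 0, 0]
    - [0, 0, 0]
    - [0, 0, 0]
  turn: [0, 0, 0, 0, 0]
  hand: [0.1, 0.2, 0.3, 0.3, 0.3]

```text
clock: 7.57
eef_pos: [0.5547, 0.0608, 0.1069]
tool_rot: [0.963, 0.268, 0.001, -0.0]
ft_force: [-1.1, 1.7, 6.5]
grip_width: 0.0602
```

```bash
python3 - <<'E'
from h import *
rel([0.5545,0.061,0.104],30)
E
```

```text
at [0.5547 0.0608 0.1069] yaw 31.1 q [ 0.11  0.45 -0.07  1.05  0.    2.71] F [-1.1  1.7  6.5] t 7.57 w 0.060218763860684005
shift [-0.01 -0.03  0.29] turn 0.018
```

Request:
arm_command:
  translation:
    - [0, 0, 0]
    - [0, 0, 0]
    - [0, 0, 0]
    - [0, 0, -0.02]
    - [0, 0, -0.04]
  turn: [0, 0, 0, -0.08, -0.16]
  hand: [1, 1, 1, 1, 1]

```text
clock: 7.98
eef_pos: [0.5553, 0.0606, 0.1076]
tool_rot: [0.938, 0.345, 0.002, 0.0]
ft_force: [0.7, 0.5, 5.4]
grip_width: 0.0584
```

```bash
python3 - <<'E'
from h import *
rel([0.5545,0.061,0.104],30); print(get_obs()["ft_torque"])
E
```

```text
at [0.5553 0.0606 0.1076] yaw 40.4 q [ 0.11  0.45 -0.07  1.05 -0.    2.55] F [0.7 0.5 5.4] t 7.98 w 0.05838062353263825
shift [-0.04 -0.09  0.36] turn 0.181
[ 0.10994416  0.01114652 -0.19062626]
```

Request:
arm_command:
  translation:
    - [0, 0, -0.02]
    - [0, 0, -0.05]
    - [0, 0, -0.08]
    - [0, 0, -0.1]
    - [0, 0, -0.12]
  turn: [-0.1, -0.2, -0.3, -0.4, -0.5]
  hand: [1, 1, 1, 1, 1]

```text
clock: 8.4
eef_pos: [0.5555, 0.0605, 0.1085]
tool_rot: [0.824, 0.567, 0.002, 0.001]
ft_force: [0.5, 0.6, 3.8]
grip_width: 0.059
```

```bash
python3 - <<'E'
from h import *
rel([0.5545,0.061,0.104],30); print(get_obs()["ft_torque"])
p,d=camera("wrist"); cv2.imwrite("pics/w5.png",p[:,:,::-1]); blobs("wrist",d,.112,.14)
p,d=camera("top"); cv2.imwrite("pics/t5.png",p[150:250,180:320,::-1])
for c in("wrist","top"):
  for r in spot_point(c,"lid_lug")[:3]: print(c,np.round(r["location"]),r["conf"])
E
```

```text
at [0.5555 0.0605 0.1085] yaw 69.1 q [ 0.11  0.45 -0.07  1.05 -0.    2.04] F [0.5 0.6 3.8] t 8.4 w 0.058983261018091517
shift [ 0.01 -0.12  0.45] turn 0.683
[ 0.18163697 -0.09916815 -0.09638739]
0.112 [  144   197   228   132 17039] circ [0.5563 0.0653 0.0433] mean [0.5559 0.0649 0.1233] z [0.1179 0.1227 0.1339]
wrist [ 16. 461.] 0.72
wrist [195. 264.] 0.64
wrist [ 46. 148.] 0.61
top [148. 209.] 0.75
top [220. 189.] 0.56
top [228. 385.] 0.46
```

View pics/w5.png

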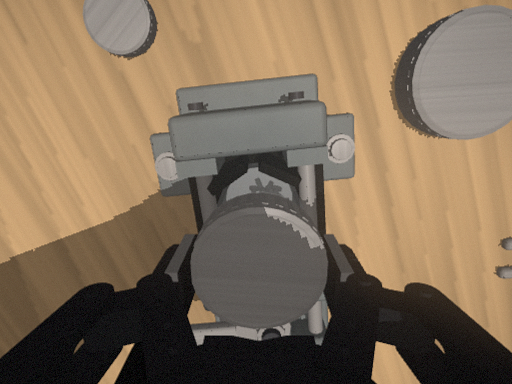

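The lid is firmly held at (260,265) and the torque is falling, so I'll keep turning.

Request:
arm_command:
  translation:
    - [0, 0, -0.02]
    - [0, 0, -0.05]
    - [0, 0, -0.08]
    - [0, 0, -0.1]
    - [0, 0, -0.12]
  turn: [-0.11, -0.22, -0.33, -0.45, -0.57]
  hand: [1, 1, 1, 1, 1]

```text
clock: 9.02
eef_pos: [0.5556, 0.0596, 0.1089]
tool_rot: [0.632, 0.775, 0.0, 0.002]
ft_force: [3.1, -2.3, 2.3]
grip_width: 0.0588
```

Request:
arm_command:
  translation:
    - [0, 0, 0]
    - [0, 0, 0]
  turn: [0, 0]
  hand: [1, 1]

```text
clock: 9.18
eef_pos: [0.5557, 0.0601, 0.1089]
tool_rot: [0.635, 0.773, 0.001, 0.002]
ft_force: [4.5, -1.6, 2.1]
grip_width: 0.0585
```

```bash
python3 - <<'E'
from h import *
rel([0.5545,0.061,0.104],30); print(get_obs()["ft_torque"])
p,d=camera("wrist"); cv2.imwrite("pics/w6.png",p[:,:,::-1]); blobs("wrist",d,.112,.14)
a=cv2.imread("pics/w4.png")[140:290,180:340]; b=cv2.imread("pics/w5.png")[180:340,170:350]; c=cv2.imread("pics/w6.png")[180:340,170:350]
f=lambda x:cv2.convertScaleAbs(cv2.resize(x,(260,260)),alpha=1.8)
cv2.imwrite("pics/cmp.png",np.hstack([f(a),f(b),f(c)]))
E
```

```text
at [0.5557 0.0601 0.1089] yaw 101.2 q [ 0.11  0.45 -0.07  1.05 -0.    1.48] F [ 4.5 -1.6  2.1] t 9.18 w 0.058548655969785104
shift [ 0.12 -0.1   0.49] turn 1.243
[-0.31415584 -0.87043163  0.05791768]
0.112 [  148   197   219   132 17066] circ [0.5528 0.0649 0.0434] mean [0.5528 0.0648 0.1236] z [0.118  0.1231 0.1341]
```

View pics/cmp.png

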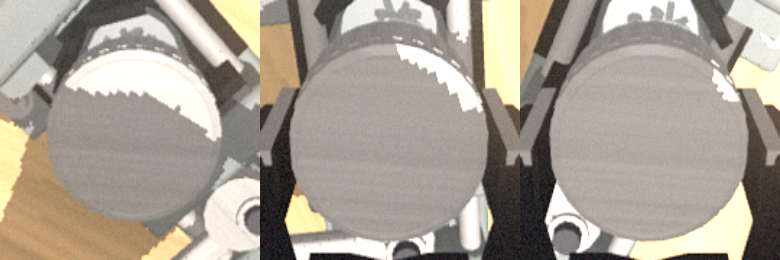

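The brushed grain stayed fixed relative to the tool, so the lid turned with it by about 1.22 rad. The twist torque is now near zero. I'll lift gently.

Request:
arm_command:
  translation:
    - [0, 0, -0.15]
    - [0, 0, -0.3]
    - [0, 0, -0.45]
    - [0, 0, -0.6]
    - [0, 0, -0.6]
  turn: [0, 0, 0, 0, 0]
  hand: [1, 1, 1, 1, 1]

```text
clock: 9.65
eef_pos: [0.5553, 0.0597, 0.1138]
tool_rot: [0.634, 0.773, 0.0, 0.001]
ft_force: [5.2, -3.0, 0.1]
grip_width: 0.0587
```

```bash
python3 - <<'E'
from h import *
rel([0.5545,0.061,0.104],30); print(get_obs()["ft_torque"])
E
```

```text
at [0.5553 0.0597 0.1138] yaw 101.3 q [ 0.11  0.44 -0.06  1.07 -0.    1.48] F [ 5.2 -3.   0.1] t 9.65 w 0.05872323737553257
shift [ 0.14 -0.05  0.98] turn 1.244
[-0.5706079  -1.11032189 -0.03865077]
```

Request:
arm_command:
  translation:
    - [0, 0, -0.4]
    - [0, 0, -0.9]
    - [0, 0, -1.5]
    - [0, 0, -2.1]
    - [0, 0, -2.4]
  turn: [0, 0, 0, 0, 0]
  hand: [1, 1, 1, 1, 1]

```text
clock: 10.07
eef_pos: [0.553, 0.0606, 0.1383]
tool_rot: [0.633, 0.774, -0.0, -0.001]
ft_force: [-0.3, -0.2, -0.1]
grip_width: 0.0584
```

Request:
arm_command:
  translation:
    - [0, 0, 0]
    - [0, 0, 0]
    - [0, 0, 0]
    - [0, 0, 0]
    - [0, 0, 0]
  turn: [0, 0, 0, 0, 0]
  hand: [1, 1, 1, 1, 1]

```text
clock: 10.48
eef_pos: [0.5536, 0.0604, 0.1378]
tool_rot: [0.633, 0.774, -0.0, -0.0]
ft_force: [-0.0, -0.1, -1.8]
grip_width: 0.0586
```

```bash
python3 - <<'E'
from h import *
rel([0.5545,0.061,0.104],30); print(get_obs()["ft_torque"])
p,d=camera("scene"); cv2.imwrite("pics/s7.png",cv2.resize(p[130:250,190:350,::-1],(800,600),interpolation=cv2.INTER_CUBIC))
p,d=camera("wrist"); W=cloud("wrist",d); m=np.zeros(d.shape,bool); m[215:310,215:310]=1; m&=(W[2]>.13); q=W[:,m]
A=np.c_[q[0],q[1],np.ones(q.shape[1])]; print("lid plane",np.linalg.lstsq(A,q[2],rcond=None)[0][:2],"top z",np.median(q[2]))
E
```

```text
at [0.5536 0.0604 0.1378] yaw 101.5 q [ 0.11  0.42 -0.03  1.12  0.    1.48] F [-0.  -0.1 -1.8] t 10.48 w 0.05862496851975691
shift [0.04 0.1  3.38] turn 1.248
[ 0.0083386  -0.01163412 -0.02079458]
lid plane [-0.04005875  0.15442202] top z 0.15200999520127617
```

View pics/s7.png

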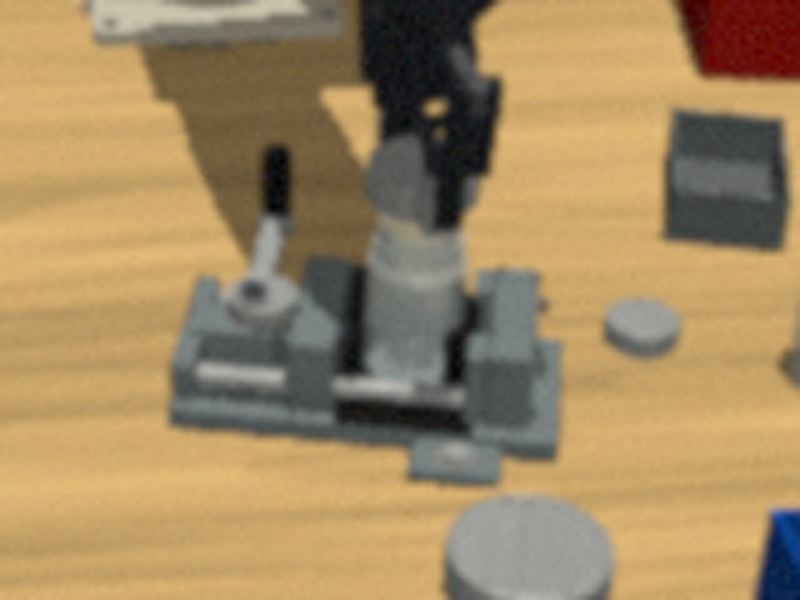

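The lid is off, but the plane fit suggests it is tilted about the pad axis. I'll measure that properly.

```bash
python3 - <<'E'
from h import *
p,d=camera("wrist"); W=cloud("wrist",d); np.save("W8.npy",W)
def fit(m):
    q=W[:,m]
    for _ in range(5):
        A=np.c_[q[0],q[1],np.ones(q.shape[1])]; c=np.linalg.lstsq(A,q[2],rcond=None)[0]; r=q[2]-A@c; s=max(np.std(r),5e-4); q=q[:,abs(r)<2*s]
    return np.round(c[:2],3),q.shape[1],round(np.std(r)*1e3,2),np.round(q.mean(1),4)
m=(d>0)&(W[2]>.135)&(W[2]<.17)&(np.hypot(W[0]-.5536,W[1]-.0604)<.035)
rr,cc=np.where(m); print("px",rr.min(),rr.max(),cc.min(),cc.max())
print("lid",fit(m)); print("bench",fit((d>0)&(abs(W[2])<.012)))
mj=(d>0)&(W[2]>.055)&(W[2]<.072)&(W[1]>.08); print("jaw",fit(mj))
p2,d2=camera("scene"); V=cloud("scene",d2); m2=(d2>0)&(V[2]>.1)&(V[2]<.17)&(np.hypot(V[0]-.5536,V[1]-.0604)<.035)
q=V[:,m2]; print("scene lid z",np.round(np.percentile(q[2],[1,50,99]),4)); 
for y in np.arange(.03,.095,.01):
    k=abs(q[1]-y)<.005; 
    if k.sum()>3: print(round(y,3),k.sum(),np.round([q[2][k].min(),q[2][k].max()],4))
cv2.imwrite("pics/w8.png",p[100:384,100:430,::-1])
E
```

```text
px 193 328 173 353
lid (array([ 0.002, -0.003]), 12327, np.float64(0.5), array([0.5515, 0.0633, 0.1521]))
bench (array([-0.001, -0.001]), 98782, np.float64(0.54), array([ 5.30e-01,  8.15e-02, -5.00e-04]))
jaw (array([0.032, 0.117]), 6165, np.float64(1.06), array([0.5644, 0.1088, 0.0644]))
scene lid z [0.1005 0.1433 0.1671]
0.03 28 [0.1064 0.1548]
0.04 106 [0.1002 0.1671]
0.05 123 [0.1    0.1696]
0.06 49 [0.1005 0.1586]
0.07 26 [0.1004 0.1525]
0.08 21 [0.1084 0.1516]
0.09 4 [0.1334 0.1452]
```

View pics/w8.png

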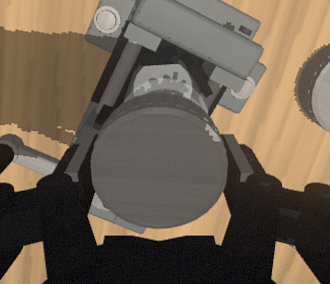

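The robust fit gives a level lid: slope 0.003, top at 0.152, lower edge about 14 mm above the rim. The crop shows it centred in the fingers at (160,170). I'm handing in.

```bash
python3 -c "
from h import *
o=get_obs(); print(o['clock'],o['ft_force'],o['grip_width'],o['joint_vel']); print(job_done())"
```

```text
10.6833 [ 0.57822257 -0.31644658 -0.75161504] 0.058788287190691665 [-0.0002368  -0.00042139  0.0007133  -0.00087739 -0.00091213  0.00068429]
the job is handed in; nothing more can be done
None
```

I closed the vice lever, unscrewed the lid by about 1.22 rad anticlockwise, lifted it straight off and handed the job in at 10.7 s. The hand-in reports no verdict.

**Lever:** I swung it with the handle caged between the fingers until it met the stop at 34 N. Afterwards the wrist picture showed the arm square to the vice axis, and the last scene picture shows no change.

**Unscrewing:** The lid's brushed grain stayed fixed relative to the gripper, so it turned without slipping. The twist torque dropped to about zero before I lifted.

**Last checks:**
- **Lid position:** level to about 0.2°, with its lower edge about 14 mm above the rim (this takes the jar as seated on the 20 mm floor) and roughly over the jar's axis.
- **Lid hold:** still and held firmly at 58.8 mm opening, with about 1 N outside force on the tool.
- **Jar:** looked upright in the vice in the scene picture; I did not measure it.
- **Bystanders:** the arm stayed clear of them and nothing looked moved in the pictures, but I did not re-measure their positions.

**Disagreement:** A first plane fit of the lid showed about 9° of tilt. A fit that rejected outliers gave a level lid (the bench also came out level), so I put the tilt down to pixels that were not on the lid. There was also a side force of about 6 N early in the lift, which was gone once the lid was clear.

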